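# Clear the tracking-test carriage and unhitch its drive tongue

## Task

Get the wheel-tracking tester's carriage ready to be taken out: first clear its deck, putting the two small asphalt cores into the dark steel tray and the steel clamp bar into the green bin. Then unhitch the drive: pull the red latch tab aside against its spring, without wrenching the tongue against a closed latch, lift the yellow coupler off the ball, and finish while holding it up still in the gripper, with a clear gap of about 30 mm or more between ball and coupler. Leave the big core and the sample tin on the bench where they stand.

Things in the scene. Friction and masses are not known exactly. Their poses are not given: they have to be found in the camera images.
- tester: wheel-tracking tester, fixed: long grey base with two rails (all below 36 mm under the tongue). Origin on the bench straight below the hitch ball's centre. y runs along the rails: carriage to +y, teal drive housing (165 mm high) 0.32 to 0.52 m to -y. x points away from the robot, z up; yawed up to 0.12 rad. Column and raised test wheel (above 143 mm) stand at y = 430 to 630 mm
- deck (a point): centre of the free part of the blue carriage deck, on its top, 60 mm above the bench; the free part reaches 85 mm either way in the tester's x and 109 mm in y. Next to it, from 109 mm on to +y, stands a white mould with a clamped core, 50 mm above the deck (bolts to 64 mm), which stays there
- hitch_ball: steel hitch ball, 32 mm diameter, on a short neck fixed to the carriage's drawbar; origin at the ball's centre, 85 mm above the bench; axes as the tester. Hidden under the coupler while hitched
- coupler: yellow coupler head at the tongue's free end: hood 56 mm wide (x), 62 mm long (y), from 22 mm below to 24 mm above its origin; neck block 50 mm wide to y = -52 mm; spring barrel on the far side to x = 61 mm at y = -41 mm. Origin at the socket's centre (the ball's centre when hitched, 85 mm above the bench); axes as the tester, tilting with the tongue. Carries the latch
- tongue (a joint): angle of the tongue (rad) about its pin, which lies along the tester's x axis, 240 mm to -y of the ball and as high (85 mm): 0 hitched, grows as the coupler is lifted, stops at 0.6. The coupler moves on an arc of 240 mm radius. Tongue, coupler and latch weigh about 0.75 kg (varies by a quarter) and fall back when let go; lifting at the coupler takes 4 to 7 N
- latch (a joint): travel (m) of the spring latch, a fork closed round the ball's neck: 0 closed, grows as the red tab is pulled straight to the tester's -x (robot side, away from the coupler), stops at 0.022. The ball passes when it is drawn more than 0.016. Spring 6 N closed, 14 N at the stop; it springs shut when let go. Keep it drawn while lifting: the fork has passed the ball after 35 mm of lift
- latch_tab: red upright pull tab of the latch, 10 mm thick (x), 28 mm wide (y); origin in its middle, 14 mm below its top edge, 103 mm above the bench and 68 mm to the tester's -x of the socket's centre when closed; axes as the coupler. 35 mm free between tab and hood; a rod joins the tab to the latch 28 to 41 mm below the origin, above it the tab is free. The coupler can be lifted by it
- core_1: small black asphalt core, 50 mm diameter, 40 mm high, 0.18 kg, standing on the carriage deck; origin at the centre of its underside, z along its axis
- core_2: small black asphalt core, the same as core_1
- clamp_bar: loose bright steel clamp bar lying on the deck, 74 mm (x) by 22 mm (y) by 16 mm high, 0.19 kg; origin at the centre of its underside
- core_tray: plain dark steel tray for the cores, fixed on the bench, outside 130 mm (x) by 170 mm (y), 32 mm high, walls and floor 3 mm; origin at the centre of its underside. It stands at the robot's left or right front
- parts_bin: green plastic bin for hardware, fixed on the bench, outside 130 mm (x) by 170 mm (y), 32 mm high, walls and floor 4 mm; origin at the centre of its underside. It stands on the other side
- marshall_core: big asphalt core, 102 mm diameter, 64 mm high, standing on the bench between tray and bin; leave it. Origin at the centre of its underside
- sample_tin: round closed metal sample tin, 66 mm diameter, 50 mm high, standing on the bench between tray and bin; leave it. Origin at the centre of its underside
Not all that is in view belongs to the job. Leave any orange or turquoise look-alike of the core_1 alone.

How it is judged:
By the outcome, as a careful person would: the job done as asked, in the order asked, and still so for the second after the job is handed in, while the arm keeps its last pose, push and grip.
It also fails if it takes over 67 s, if anything falls off the work surface, if the arm or the gripper's body presses on something with over 40 N, if the wrist force passes 120 N, or if a joint passes its speed limit or range.

## Robot

A 6-joint arm with a two-finger parallel gripper is mounted at the origin on the work surface. World frame = base frame: x ahead of the robot, y to its left, z up, the work surface at z = 0. Lengths are in mm, angles in rad, forces in N, time in s.
With the tool pointing down it reaches from about 225 to 725 mm from the base axis. Payload 3.1 kg.
Tool frame: the origin (TCP) lies midway between the tips of the shut fingers; the grasp point (between the pads) lies 19 mm behind it; z points along the fingers, y is the line along which they close (so a half turn about z gives the same grasp; the last joint's range is limited). The gripper opens to 85 mm and grips with 20 to 120 N. Pads are 22 mm wide; open, the fingers measure 114 mm over their backs; the gripper's body (76 mm by 85 mm) begins 54 mm behind the grasp point. The pads swing forward as they close: fully open they stand 13 mm farther back than shut.
Start: joints at [-1.398, 0.048, 0.099, 1.622, 0, 1.443], TCP at [155.534, -501.424, 231.312] pointing down, gripper open.
Joint ranges: [-2.91, 2.91], [-0.99, 1.94], [-1.21, 1.42], [-2.12, 2.29], [-1.49, 1.47], [-3.14, 3.14]. Speed limits (rad/s): [2.79, 2.79, 3.14, 3.14, 3.14, 3.14].

## Interface

Orientations are given as a unit quaternion [x, y, z, w].
In Python, from bench import arm gives the robot as it stands. The module is installed in compiled form; this text tells all that it offers.
- The arm moves only by the tool jog_arm, never from a script. Its argument "motion" is one flat list of numbers, 5 for each row, row after row: the shift along the tool's x, y, z in cm, then the turn about the tool's z in rad, then the opening, from 0 (shut) to 1 (fully open). In form: [tx, ty, tz, turn, hand, tx, ty, tz, turn, hand, ...]. A call has 1 to 8 rows; each row shifts and turns the commanded pose from where the row before left it, along the tool's axes as they then stand; what a row does not reach is not made up. A row lasts 1/12 s, in which the tool goes at most 41.7 mm and 7.16 degrees, less where a joint would pass 70% of its speed; a pose out of reach is approached as far as the arm can. A call is refused whole if a number of a shift passes 4.17 or a number of a turn 0.125, either way. A call with a gripper value outside its range is refused whole. The fingers move at their own pace and stop on an object; the grip force is fixed at half the most. Time passes only in rows, so rows that do not move let the fingers close. It gives the time, the measured TCP pose, the force, the opening and the grip force at its end, in the units of the state.
- arm.state(): the state, without advancing time (a new reading comes with each control period).
- arm.grab_frame(name): name is "side" or "top"; returns the picture (480x640x3 uint8, blue, green, red); there is no depth.
- arm.get_calibration(name): a dict with "camera_matrix" (3x3 intrinsics, pixels), "k1" (the pictures are not rectified: a ray, as slopes to the right and down, at radius r is drawn at 1 + k1 r^2 times it, then the intrinsics apply), "R" (3x3) and "t" (3): a world point X has camera coordinates R X + t. Camera axes: x right, y down, z forward; pixel columns grow to the right and rows downward; lengths in mm; the calibration is good to about 2 mm. A picture is of the moment at which its call begins. get_calibration takes no time and is no camera call.
- arm.hand_in(): hands the job in; it is judged then, once.
The state is a dict: "clock": time; "joints": joint angles; "joint_velocities": joint speeds; "joint_efforts": joint torques, N m; "tool_pos": TCP position; "orientation": TCP orientation; "force": force on the tool from outside, world axes, zero at the start; "moment": the same for the moment, N m; "grip_width": finger opening in mm; "grip_force": force on a finger pad.
Only numpy, scipy, OpenCV 4.12 (cv2) and the standard library are available. Lean on these libraries where they do the work, as an engineer would, in place of code of your own. Each camera call takes 0.05 s, during which the arm holds its last target. There are 200 camera calls.

## Working session

There is one attempt and no reset: what is moved stays moved. The work goes in short steps, Python scripts to look and compute and a tool call to move; the robot and the scene stay as the last step left them, time stands still between calls to the robot, and variables do not carry over. Pictures are saved under pics/ and viewed, at most 10 in all, crops included, and the job is handed in when it is done.

Besides the shell and the picture viewer there is one more tool, called after "Emit:" by a JSON object that holds its "api" and its "payload", one argument or row to a line. jog_arm: Moves the arm, as the interface text tells. Its arguments: {"type":"object","properties":{"motion":{"type":"array"}},"required":["motion"]}

```bash
mkdir -p pics
python3 - <<'E'
from bench import arm
import cv2,numpy as np
for n in("top","side"):
    f=arm.grab_frame(n);cv2.imwrite(f"pics/{n}0.png",f)
    c=arm.get_calibration(n);print(n,np.round(c["camera_matrix"],1).tolist(),c["k1"],np.round(c["R"],3).tolist(),np.round(c["t"],1).tolist())
s=arm.state();print(s["tool_pos"],s["orientation"],s["clock"],s["grip_width"])
E
```

```text
top [[540.9, 0.0, 309.0], [0.0, 540.9, 244.1], [0.0, 0.0, 1.0]] -0.11445319097012117 [[0.026, -1.0, 0.013], [-0.992, -0.028, -0.123], [0.123, -0.01, -0.992]] [-15.0, 504.8, 1124.6]
side [[582.4, 0.0, 321.8], [0.0, 582.4, 234.7], [0.0, 0.0, 1.0]] -0.16464286781050352 [[-0.956, -0.293, -0.023], [-0.17, 0.615, -0.77], [0.24, -0.732, -0.637]] [494.1, 153.9, 1209.5]
[ 155.45405059 -500.86825471  230.21587981] [ 9.88711795e-01  1.49825910e-01 -1.61724304e-05 -1.08802712e-03] 0.1 85.17737688906519
```

View pics/top0.png

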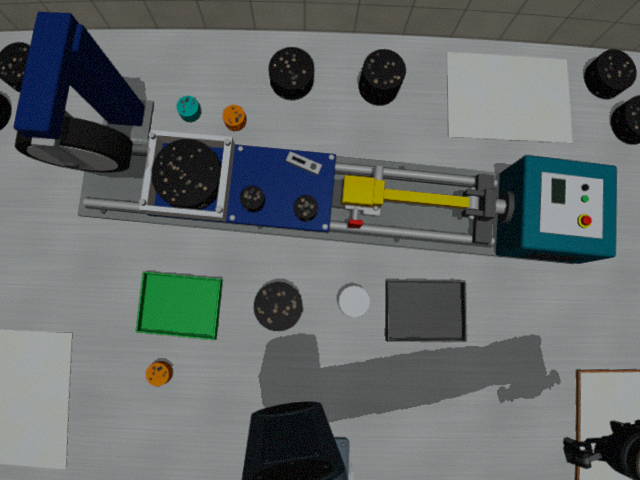

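View pics/side0.png

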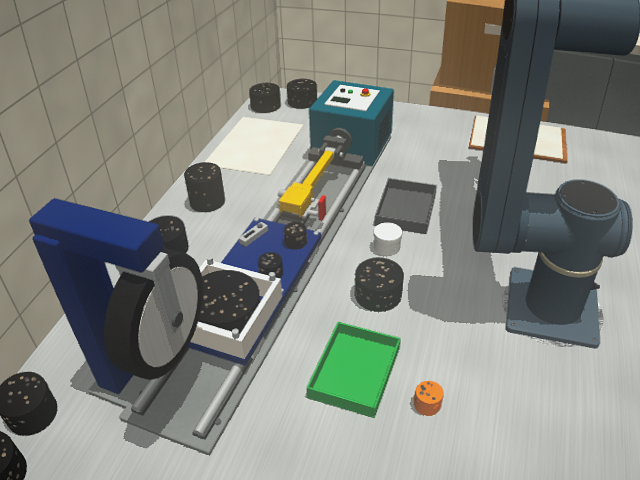

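The top view shows the small black cores on the deck at (252,198) and (305,207), the clamp bar at (304,161), the yellow coupler at (362,191) and the red tab at (355,224). The tray is at (426,310) and the bin at (180,306).
Could be mistaken for a core: orange (234,117) and (158,373), turquoise (188,108), the clamped core (186,173), the big core (278,305), and the large cores at the rear (291,73) and (382,76). By the description I choose (252,198) and (305,207), black and on the blue deck.

```bash
cat > h.py <<'E'
from bench import arm
import cv2,numpy as np
def cal(n):
    c=arm.get_calibration(n);return c["camera_matrix"],c["k1"],np.array(c["R"]),np.array(c["t"])
def ray(n,uv):
    K,k,R,t=cal(n)
    # rays small: model r_d=r(1+k r^2)
    p=cv2.undistortPoints(np.array([[uv]],float),np.array(K),np.array([k,0,0,0,0.]),None)[0,0]
    return -R.T@t,R.T@np.array([p[0],p[1],1.])
def plane(n,uv,z):
    o,d=ray(n,uv);return o+d*(z-o[2])/d[2]
def proj(n,X):
    K,k,R,t=cal(n);c=R@np.array(X,float)+t;s=c[:2]/c[2];s=s*(1+k*(s@s));return K[0][0]*s[0]+K[0][2],K[1][1]*s[1]+K[1][2]
def tri(u1,u2):
    a,d=ray("top",u1);b,e=ray("side",u2);A=np.stack([d,-e],1)
    s=np.linalg.lstsq(A,b-a,rcond=None)[0];return (a+d*s[0]+b+e*s[1])/2,np.linalg.norm(a+d*s[0]-b-e*s[1])
def blobs(img,lo,hi,roi,amin=15):
    x0,y0,x1,y1=roi;m=cv2.inRange(cv2.cvtColor(img,cv2.COLOR_BGR2HSV),lo,hi);q=np.zeros_like(m);q[y0:y1,x0:x1]=m[y0:y1,x0:x1]
    cs=cv2.findContours(q,cv2.RETR_EXTERNAL,cv2.CHAIN_APPROX_NONE)[0]
    return sorted([c for c in cs if cv2.contourArea(c)>amin],key=cv2.contourArea,reverse=True)
E
python3 - <<'E'
from h import *
t=cv2.imread("pics/top0.png");s=cv2.imread("pics/side0.png")
def show(nm,n,cs,z,k=2):
    for c in cs[:k]:
        (u,v),(w,h),a=cv2.minAreaRect(c);b=cv2.boxPoints(((u,v),(w,h),a))
        P=np.array([plane(n,p,z)[:2] for p in b]);print(nm,n,int(cv2.contourArea(c)),np.round([u,v,w,h,a],1),"ctr",np.round(P.mean(0),1),"corners",np.round(P).tolist())
show("deck","top",blobs(t,(105,80,40),(125,255,255),(222,130,345,240)),60,1)
show("green","top",blobs(t,(50,120,60),(70,255,255),(120,250,240,350)),32,1)
show("tray","top",blobs(t,(0,0,0),(179,255,105),(375,270,480,350)),32,1)
show("yellow","top",blobs(t,(22,120,80),(35,255,255),(330,165,480,220)),109,1)
show("red","top",blobs(t,(0,150,60),(8,255,255),(330,200,380,240)),117,1)
show("bar","top",blobs(t,(0,0,110),(179,70,255),(280,145,328,178)),76,2)
show("core","top",blobs(t,(0,0,0),(179,110,75),(235,180,322,222),100),100,3)
show("tin","top",blobs(t,(0,0,150),(179,60,255),(330,280,375,322),100),50,1)
show("big","top",blobs(t,(0,0,0),(179,255,60),(250,275,305,335),100),64,1)
for nm,l,h,r in(("red",(0,150,60),(8,255,255),(300,180,340,230)),("yel",(22,120,80),(35,255,255),(270,140,350,230))):
    for c in blobs(s,l,h,r)[:1]: print(nm,np.round(cv2.minAreaRect(c),1) if 0 else cv2.minAreaRect(c),cv2.boundingRect(c))
cv2.imwrite("pics/crop1.png",np.vstack([cv2.resize(t[140:250,220:400],(720,440),interpolation=cv2.INTER_CUBIC)]))
E
```

```text
deck top 7877 [280.9 187.9 104.   78.7   5.6] ctr [620.3  61.6] corners [[543.0, 175.0], [713.0, 167.0], [697.0, -55.0], [528.0, -42.0]]
green top 4689 [178.  305.   79.5  61.3   5.7] ctr [367.5 272.9] corners [[308.0, 361.0], [438.0, 355.0], [426.0, 184.0], [298.0, 192.0]]
tray top 4942 [425. 310.  62.  82.  90.] ctr [ 370.9 -252.1] corners [[434.0, -163.0], [439.0, -341.0], [307.0, -340.0], [304.0, -165.0]]
yellow top 1862 [405.9 194.3 126.7  28.3   5.7] ctr [ 602.8 -195.6] corners [[582.0, -64.0], [641.0, -69.0], [623.0, -328.0], [565.0, -321.0]]
red top 54 [355.5 222.5  13.    7.    0. ] ctr [540.2 -92. ] corners [[533.0, -79.0], [547.0, -79.0], [548.0, -105.0], [534.0, -105.0]]
bar top 306 [303.4 162.1  34.9  10.   23.5] ctr [672.4  15.4] corners [[676.0, 53.0], [697.0, 46.0], [668.0, -23.0], [648.0, -15.0]]
bar top 229 [303.5 148.5   7.   47.   90. ] ctr [702.   15.9] corners [[708.0, 66.0], [711.0, -33.0], [696.0, -34.0], [693.0, 65.0]]
core top 426 [305.5 207.5  25.   23.   90. ] ctr [571.    8.3] corners [[596.0, 32.0], [597.0, -14.0], [546.0, -16.0], [545.0, 31.0]]
core top 409 [251.9 197.6  23.6  23.6  56.3] ctr [588.5 117.8] corners [[594.0, 151.0], [623.0, 112.0], [583.0, 84.0], [555.0, 123.0]]
tin top 693 [354.2 301.2  30.4  29.7  45. ] ctr [385.5 -98.5] corners [[385.0, -54.0], [430.0, -97.0], [386.0, -143.0], [341.0, -100.0]]
big top 1788 [277.8 305.8  47.4  48.1  45. ] ctr [372.   59.6] corners [[369.0, 129.0], [441.0, 61.0], [374.0, -10.0], [303.0, 58.0]]
red ((321.6384582519531, 207.49229431152344), (22.90911865234375, 5.990762233734131), 86.8201675415039) (319, 196, 7, 24)
yel ((309.02001953125, 178.6400146484375), (23.200000762939453, 70.5999984741211), 36.869895935058594) (280, 151, 53, 56)
```

View pics/crop1.png

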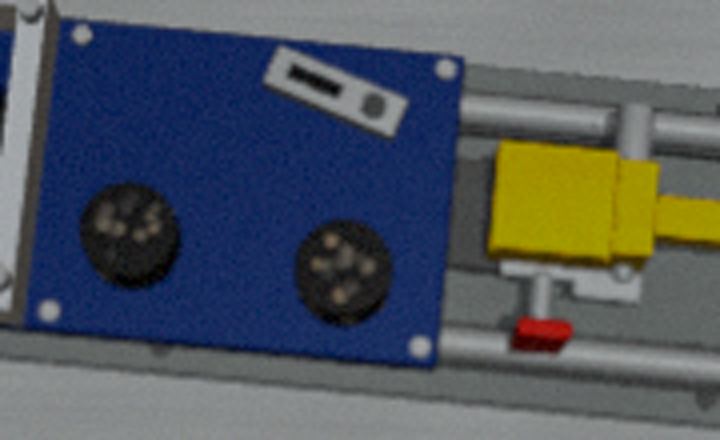

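The crop confirms the choice: two black speckled cores and the bright bar on the blue deck, with the yellow hood and red tab to the right. Next I refine the positions and write a move calculator.

```bash
cat >> h.py <<'E'
from scipy.spatial.transform import Rotation as Ro
def go(x,y,z,phi=None,s=None):
    """print tool-frame shift cm (at final phi) and turn from current state"""
    st=arm.state();p=np.array(st["tool_pos"]);X=Ro.from_quat(st["orientation"]).as_matrix()[:,0];f=np.arctan2(X[1],X[0])
    phi=f if phi is None else phi
    d=np.array([x,y,z])-p;c,sn=np.cos(phi),np.sin(phi)
    print("at",np.round(p,1),"phi",round(f,3),"F",np.round(st["force"],1),"w",round(st["grip_width"],1),"t",round(st["clock"],2),"| turn",round(f-phi,3),"shift cm",np.round([(c*d[0]+sn*d[1])/10,(sn*d[0]-c*d[1])/10,-d[2]/10],2))
E
python3 - <<'E'
from h import *
t=cv2.imread("pics/top0.png");s=cv2.imread("pics/side0.png")
for uv in((305.5,207.5),(251.9,197.6)):print("core",np.round(plane("top",uv,80),1))
print("bar",np.round(plane("top",(303.4,162.1),70),1))
# hood top corners from crop px
H=[plane("top",(220+u/4,140+v/4),109)[:2] for u,v in((499,142),(618,151),(611,262),(490,256))]
H=np.array(H);print("hood",np.round(H,1).tolist(),np.round(H.mean(0),1))
print("tab top",np.round(plane("top",(220+543/4,140+326/4),117),1))
c=blobs(s,(0,150,60),(8,255,255),(300,180,340,230))[0]
cy=blobs(t,(0,150,60),(8,255,255),(330,200,380,240))[0]
print(cv2.boundingRect(cy))
print("tab tri top-centre",tri((355.7,221),(322.5,197.5)))
print("C",-cal("top")[2].T@cal("top")[3])
go(571,8,180,1.5)
E
```

```text
core [574.8   8.3  80. ]
core [592.5 119.7  80. ]
bar [674.   15.3  70. ]
hood [[637.6, -69.5], [634.9, -130.2], [577.3, -127.1], [578.5, -66.0]] [607.1 -98.2]
tab top [542.2 -92.4 117. ]
(349, 219, 14, 8)
tab tri top-centre (array([542.04965283, -92.52082465, 117.24915706]), np.float64(2.3220191812523803))
C [ 363.0457193    10.11944094 1178.1077435 ]
at [ 155.5 -500.9  230.2] phi 0.301 F [0.4 0.2 0.2] w 85.2 t 0.1 | turn -1.199 shift cm [53.7  37.85  5.02]
```

Emit:
{"api": "jog_arm", "payload": {
  "motion": [0,0,0,-0.12,1,0,0,0,-0.12,1,0,0,0,-0.12,1,0,0,0,-0.12,1,0,0,0,-0.12,1,0,0,0,-0.12,1,0,0,0,-0.12,1,0,0,0,-0.12,1]
}}

```text
clock: 0.77
tool_pos: [155.5, -501.0, 230.6]
orientation: [0.806, 0.592, 0.0, -0.001]
force: [0.3, -0.4, 0.1]
grip_width: 85.4
grip_force: 0.0
```

Emit:
{"api": "jog_arm", "payload": {
  "motion": [0,0,0,-0.12,1,0,0,0,-0.12,1,3,2,0,0,1,3,2,0,0,1,3,2,0,0,1,3,2,0,0,1,3,2,0,0,1,3,2,0,0,1]
}}

```text
clock: 1.43
tool_pos: [288.3, -328.6, 230.8]
orientation: [0.732, 0.682, 0.0, -0.0]
force: [1.6, -0.3, -0.1]
grip_width: 85.5
grip_force: 0.0
```

Emit:
{"api": "jog_arm", "payload": {
  "motion": [3,2,0,0,1,3,2,0,0,1,3,2,0,0,1,3,2,0,0,1,3,2,0,0,1,3,2,0,0,1,3,2,0,0,1,3,2,0,0,1]
}}

```text
clock: 2.1
tool_pos: [464.8, -100.2, 230.8]
orientation: [0.731, 0.682, -0.0, -0.0]
force: [0.3, -0.8, 0.2]
grip_width: 85.3
grip_force: 0.0
```

```bash
python3 -c "
from h import *
go(574,8,66,1.505)"
```

```text
at [ 464.8 -100.2  230.8] phi 1.501 F [ 0.3 -0.8  0.2] w 85.3 t 2.1 | turn -0.004 shift cm [11.52 10.19 16.48]
```

Emit:
{"api": "jog_arm", "payload": {
  "motion": [2.9,2.5,0,0,1,2.9,2.5,1,0,1,2.9,2.5,1,0,1,2.8,2.5,1,0,1,0,0,3,0,1,0,0,3,0,1,0,0,2,0,1,0,0,0,0,1]
}}

```text
clock: 2.77
tool_pos: [567.6, 6.6, 114.2]
orientation: [0.731, 0.682, -0.004, -0.005]
force: [-0.6, -0.1, -0.8]
grip_width: 85.3
grip_force: 0.0
```

Run:
```python
from h import *
go(574,8,66,1.505)
f=arm.grab_frame("side");cv2.imwrite("pics/s1.png",cv2.resize(f[180:300,220:380],(800,600),interpolation=cv2.INTER_CUBIC))
```

```text
at [567.6   6.6 114.2] phi 1.502 F [-0.6 -0.1 -0.8] w 85.3 t 2.77 | turn -0.003 shift cm [0.18 0.63 4.82]
```

View pics/s1.png

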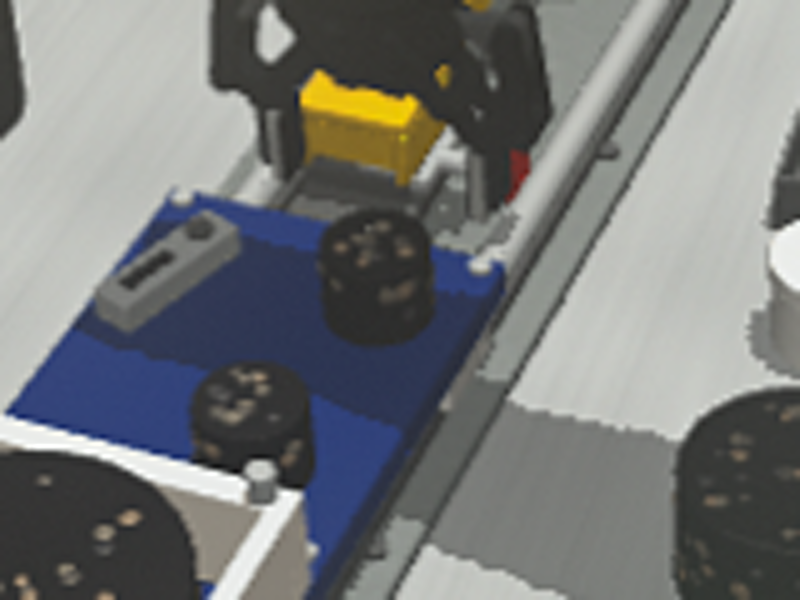

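The gripper hovers above the right-hand core, with its fingers either side at crop x≈280 and 490 and the core at (375,275). I go down, close and lift.

Emit:
{"api": "jog_arm", "payload": {
  "motion": [0.2,0.6,1,0,1,0,0,1,0,1,0,0,1,0,1,0,0,1,0,1,0,0,0.8,0,1,0,0,0,0,0,0,0,0,0,0,0,0,0,0,0]
}}

```text
clock: 3.48
tool_pos: [577.9, 7.2, 73.6]
orientation: [0.731, 0.682, -0.0, -0.0]
force: [-2.7, 0.6, 1.0]
grip_width: 52.1
grip_force: 0.8
```

Emit:
{"api": "jog_arm", "payload": {
  "motion": [0,0,0,0,0,0,0,0,0,0,0,0,0,0,0,0,0,0,0,0]
}}

```text
clock: 3.82
tool_pos: [578.8, 7.2, 74.1]
orientation: [0.731, 0.682, 0.001, 0.001]
force: [0.7, -0.4, 2.5]
grip_width: 48.4
grip_force: 62.7
```

```bash
python3 -c "
from h import *
go(370,-214,160,1.505)
for q in [(1,2)]: print(arm.state()['grip_force'])"
```

```text
at [578.8   7.2  74.1] phi 1.501 F [ 0.7 -0.4  2.5] w 48.4 t 3.82 | turn -0.004 shift cm [-23.44 -19.38  -8.59]
62.67022132873535
```

Emit:
{"api": "jog_arm", "payload": {
  "motion": [0,0,-2,0,0,0,0,-3,0,0,0,0,-3,0,0,-2.4,-2,-1,0,0,-3,-2.5,0,0,0,-3,-2.5,0,0,0,-3,-2.5,0,0,0,-3,-2.5,0,0,0]
}}

```text
clock: 4.48
tool_pos: [446.9, -128.7, 162.9]
orientation: [0.731, 0.682, -0.0, -0.0]
force: [0.3, -1.7, -1.9]
grip_width: 48.3
grip_force: 62.5
```

Emit:
{"api": "jog_arm", "payload": {
  "motion": [-3,-2.5,0,0,0,-3,-2.5,0,0,0,-3,-2.4,0,0,0,0,0,3,0,0,0,0,3,0,0,0,0,2,0,0,0,0,0,0,0,0,0,0,0,0]
}}

```text
clock: 5.15
tool_pos: [366.9, -211.6, 81.9]
orientation: [0.731, 0.682, -0.0, -0.002]
force: [0.4, 0.1, -0.9]
grip_width: 48.1
grip_force: 62.6
```

```bash
python3 -c "
from h import *
go(370,-214,21,1.505)
t=arm.grab_frame('top')
for nm,l,h,r in(('tray',(0,0,0),(179,255,105),(375,270,480,350)),):
  for c in blobs(t,l,h,r)[:1]: print(cv2.minAreaRect(c))
cv2.imwrite('pics/t1.png',cv2.resize(t[140:360,240:500],(780,660))[:600])"
```

```text
at [ 366.9 -211.6   81.9] phi 1.501 F [ 0.4  0.1 -0.9] w 48.1 t 5.15 | turn -0.004 shift cm [-0.22  0.32  6.09]
((427.0, 309.5), (79.0, 104.0), 90.0)
```

View pics/t1.png

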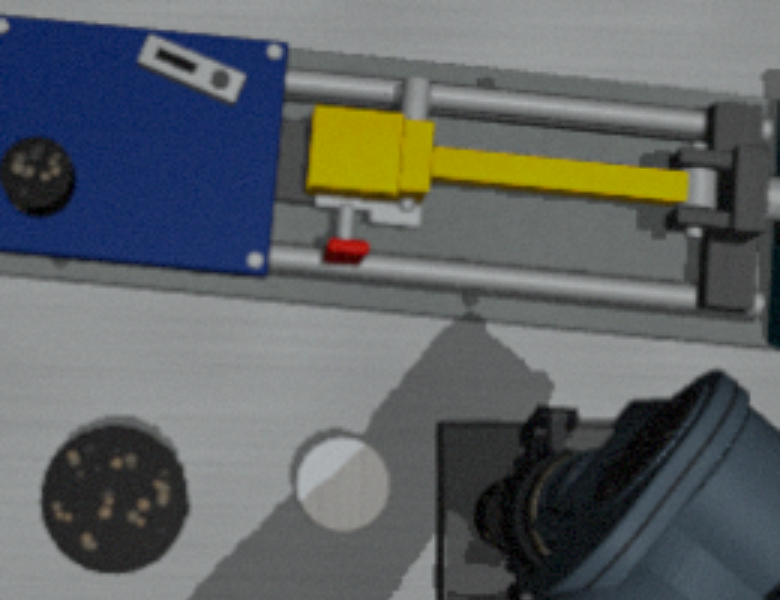

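The top view shows the gripper with the core over the tray's left half, at crop (500,490), clear of the tin at (342,483). I lower it and release.

Emit:
{"api": "jog_arm", "payload": {
  "motion": [-0.2,0.3,2,0,0,0,0,2,0,0,0,0,1,0,0,0,0,1,0,0,0,0,0,0,0,0,0,0,0,0.75,0,0,0,0,0.75,0,0,0,0,0.75]
}}

```text
clock: 5.87
tool_pos: [372.3, -215.7, 25.0]
orientation: [0.731, 0.682, 0.0, 0.002]
force: [0.3, 0.1, 0.2]
grip_width: 64.1
grip_force: 0.0
```

Emit:
{"api": "jog_arm", "payload": {
  "motion": [0,0,-1,0,0.75,0,0,-2,0,0.75,0,0,-3,0,0.75,0,0,-4,0,0.75,0,0,-4,0,1,0,0,0,0,1]
}}

```text
clock: 6.37
tool_pos: [375.3, -218.2, 174.0]
orientation: [0.731, 0.682, 0.001, 0.009]
force: [0.9, -0.4, 1.1]
grip_width: 84.5
grip_force: 0.0
```

```bash
python3 -c "
from h import *
go(592,119,160,1.505)"
```

```text
at [ 375.3 -218.2  174. ] phi 1.501 F [ 0.9 -0.4  1.1] w 84.5 t 6.37 | turn -0.004 shift cm [35.07 19.41  1.4 ]
```

Emit:
{"api": "jog_arm", "payload": {
  "motion": [3.5,1.9,0,0,1,3.5,1.9,0,0,1,3.5,2,0,0,1,3.5,2,0,0,1,3.5,2,0,0,1,3.5,2,0,0,1,3.5,2,0,0,1,3.5,2,0,0,1]
}}

```text
clock: 7.03
tool_pos: [549.7, 55.4, 164.9]
orientation: [0.731, 0.682, 0.001, 0.001]
force: [1.0, -1.3, -0.2]
grip_width: 85.4
grip_force: 0.0
```

Emit:
{"api": "jog_arm", "payload": {
  "motion": [3.5,2,0,0,1,3.4,1.8,0,0,1,0,0,2,0,1,0,0,2,0,1,0,0,0,0,1,0,0,0,0,1,0,0,0,0,1]
}}

```text
clock: 7.62
tool_pos: [591.5, 119.4, 124.9]
orientation: [0.732, 0.682, 0.001, 0.001]
force: [0.1, 0.4, -0.2]
grip_width: 85.3
grip_force: 0.0
```

```bash
python3 -c "
from h import *
go(592,119,70,1.505)"
```

```text
at [591.5 119.4 124.9] phi 1.5 F [ 0.1  0.4 -0.2] w 85.3 t 7.62 | turn -0.005 shift cm [-0.03  0.05  5.49]
```

Emit:
{"api": "jog_arm", "payload": {
  "motion": [0,0.2,2,0,1,0,0,2,0,1,0,0,1.4,0,1,0,0,0,0,1,0,0,0,0,0,0,0,0,0,0,0,0,0,0,0,0,0,0,0,0]
}}

```text
clock: 8.28
tool_pos: [594.7, 119.6, 72.3]
orientation: [0.731, 0.682, 0.002, 0.001]
force: [0.1, -0.0, 9.1]
grip_width: 48.6
grip_force: 63.5
```

Emit:
{"api": "jog_arm", "payload": {
  "motion": [0,0,0,0,0,0,0,0,0,0,0,0,0,0,0]
}}

```text
clock: 8.53
tool_pos: [594.7, 119.6, 72.3]
orientation: [0.731, 0.682, 0.002, 0.001]
force: [-1.5, -0.9, 6.0]
grip_width: 48.1
grip_force: 63.2
```

```bash
python3 -c "
from h import *
go(371,-290,160,1.505);print(arm.state()['grip_force'])"
```

```text
at [594.7 119.6  72.3] phi 1.501 F [-1.5 -0.9  6. ] w 48.1 t 8.53 | turn -0.004 shift cm [-42.34 -19.63  -8.77]
63.175846338272095
```

Emit:
{"api": "jog_arm", "payload": {
  "motion": [0,0,-2,0,0,0,0,-3,0,0,0,0,-3,0,0,0,0,-1,0,0,-3.2,-1.5,0,0,0,-3.3,-1.5,0,0,0,-3.3,-1.5,0,0,0,-3.3,-1.5,0,0,0]
}}

```text
clock: 9.2
tool_pos: [523.0, -7.9, 158.4]
orientation: [0.731, 0.682, -0.0, -0.0]
force: [-0.1, -1.8, -2.1]
grip_width: 48.2
grip_force: 62.7
```

Emit:
{"api": "jog_arm", "payload": {
  "motion": [-3.3,-1.5,0,0,0,-3.3,-1.5,0,0,0,-3.3,-1.5,0,0,0,-3.3,-1.5,0,0,0,-3.3,-1.5,0,0,0,-3.3,-1.5,0,0,0,-3.2,-1.5,0,0,0,-3.2,-1.5,0,0,0]
}}

```text
clock: 9.87
tool_pos: [384.7, -261.2, 158.5]
orientation: [0.731, 0.682, 0.0, -0.0]
force: [0.6, -0.3, -1.6]
grip_width: 48.3
grip_force: 62.7
```

Emit:
{"api": "jog_arm", "payload": {
  "motion": [-3,-1.6,0,0,0,0,0,2,0,0,0,0,3,0,0,0,0,2,0,0,0,0,0,0,0,0,0,0,0,0,0,0,0,0,0]
}}

```text
clock: 10.45
tool_pos: [368.4, -289.0, 90.1]
orientation: [0.731, 0.682, 0.0, 0.001]
force: [0.1, 0.0, -2.0]
grip_width: 48.7
grip_force: 62.6
```

```bash
python3 -c "
from h import *
go(371,-290,20,1.505)"
```

```text
at [ 368.4 -289.    90.1] phi 1.501 F [ 0.1  0.  -2. ] w 48.7 t 10.45 | turn -0.004 shift cm [-0.08  0.27  7.01]
```

Emit:
{"api": "jog_arm", "payload": {
  "motion": [-0.1,0.3,2,0,0,0,0,2,0,0,0,0,2,0,0,0,0,1.1,0,0,0,0,0,0,0,0,0,0,0,0.75,0,0,0,0,0.75,0,0,0,0,0.75]
}}

```text
clock: 11.12
tool_pos: [372.4, -291.5, 20.8]
orientation: [0.731, 0.682, 0.0, 0.002]
force: [0.3, 0.1, -0.3]
grip_width: 64.2
grip_force: 0.0
```

Emit:
{"api": "jog_arm", "payload": {
  "motion": [0,0,-1,0,0.75,0,0,-2,0,0.75,0,0,-3,0,0.75,0,0,-4,0,0.75,0,0,-4,0,0.75,0,0,0,0,0.75,0,0,0,0,0.75]
}}

```text
clock: 11.7
tool_pos: [373.1, -292.3, 164.0]
orientation: [0.731, 0.682, 0.0, 0.005]
force: [-0.6, 0.2, -0.5]
grip_width: 63.8
grip_force: 0.0
```

```bash
python3 -c "
from h import *
go(674,15.3,160,1.17)
t=arm.grab_frame('top');L=(0,0,110)
c=blobs(t,L,(179,70,255),(280,150,328,178))[0];r=cv2.minAreaRect(c);P=np.array([plane('top',p,76)[:2] for p in cv2.boxPoints(r)]);print(r,np.round(P,1).tolist(),plane('top',r[0],72))
"
```

```text
at [ 373.1 -292.3  164. ] phi 1.501 F [-0.6  0.2 -0.5] w 63.8 t 11.7 | turn 0.331 shift cm [40.06 15.7   0.4 ]
((303.50860595703125, 162.1465606689453), (35.19012451171875, 10.110595703125), 23.198591232299805) [[676.1, 53.3], [696.5, 45.6], [668.4, -23.1], [648.1, -15.3]] [673.34730484  15.09127211  72.        ]
```

Emit:
{"api": "jog_arm", "payload": {
  "motion": [0,0,0,0.106,0.75,0,0,0,0.106,0.75,0,0,0,0.106,0.75,3.3,1.4,0,0,0.75,3.3,1.4,0,0,0.75,3.3,1.4,0,0,0.75,3.3,1.4,0,0,0.75,3.3,1.4,0,0,0.75]
}}

```text
clock: 12.42
tool_pos: [497.9, -162.0, 156.8]
orientation: [0.83, 0.557, -0.001, -0.001]
force: [0.8, -1.5, 1.2]
grip_width: 64.1
grip_force: 0.0
```

Emit:
{"api": "jog_arm", "payload": {
  "motion": [3.3,1.4,0,0,0.75,3.3,1.4,0,0,0.75,3.3,1.3,0,0,0.75,3.3,1.3,0,0,0.75,3.3,1.3,0,0,0.75,3.3,1.3,0,0,0.75,3.3,1.3,0,0,0.75,0,0,2,0,0.75]
}}

```text
clock: 13.08
tool_pos: [677.0, 20.1, 139.5]
orientation: [0.829, 0.56, 0.004, 0.001]
force: [-0.7, -0.4, -0.2]
grip_width: 64.0
grip_force: 0.0
```

Emit:
{"api": "jog_arm", "payload": {
  "motion": [0,0,2,0,0.75,0,0,2,0,0.75,0,0,0,0,0.75,0,0,0,0,0.75,0,0,0,0,0.75]
}}

```text
clock: 13.5
tool_pos: [671.3, 14.8, 98.4]
orientation: [0.83, 0.557, -0.0, -0.0]
force: [0.1, 0.9, 1.1]
grip_width: 64.1
grip_force: 0.0
```

```bash
python3 -c "
from h import *
go(673.5,15.2,64,1.183)"
```

```text
at [671.3  14.8  98.4] phi 1.183 F [0.1 0.9 1.1] w 64.1 t 13.5 | turn -0.0 shift cm [0.12 0.19 3.44]
```

Emit:
{"api": "jog_arm", "payload": {
  "motion": [0.1,0.2,1.4,0,0.75,0,0,1.2,0,0.75,0,0,0.8,0,0.75,0,0,0,0,0,0,0,0,0,0,0,0,0,0,0,0,0,0,0,0,0,0,0,0,0]
}}

```text
clock: 14.17
tool_pos: [674.2, 15.1, 65.0]
orientation: [0.83, 0.558, 0.0, 0.0]
force: [0.5, -0.4, 2.8]
grip_width: 20.0
grip_force: 62.1
```

Emit:
{"api": "jog_arm", "payload": {
  "motion": [0,0,0,0,0,0,0,0,0,0,0,0,0,0,0,0,0,0,0,0]
}}

```text
clock: 14.5
tool_pos: [674.3, 15.1, 65.0]
orientation: [0.83, 0.558, 0.001, 0.0]
force: [-0.6, -0.6, 1.6]
grip_width: 20.1
grip_force: 61.7
```

Emit:
{"api": "jog_arm", "payload": {
  "motion": [0,0,-1,0,0,0,0,-2,0,0,0,0,-3,0,0,0,0,-3,0,0,0,0,-2,0,0,0,0,0,0,0,0,0,0,0,0]
}}

```text
clock: 15.08
tool_pos: [674.8, 15.0, 176.1]
orientation: [0.83, 0.558, 0.001, 0.001]
force: [-0.5, -0.5, -2.8]
grip_width: 20.2
grip_force: 61.4
```

```bash
python3 -c "
from h import *
go(367,272,160,1.51);print(arm.state()['grip_force'])
f=arm.grab_frame('side');cv2.imwrite('pics/s2.png',cv2.resize(f[120:360,200:420],(733,600)[:2]))"
```

```text
at [674.8  15.  176.1] phi 1.183 F [-0.5 -0.5 -2.8] w 20.2 t 15.08 | turn -0.327 shift cm [ 23.78 -32.29   1.61]
61.3604736328125
```

View pics/s2.png

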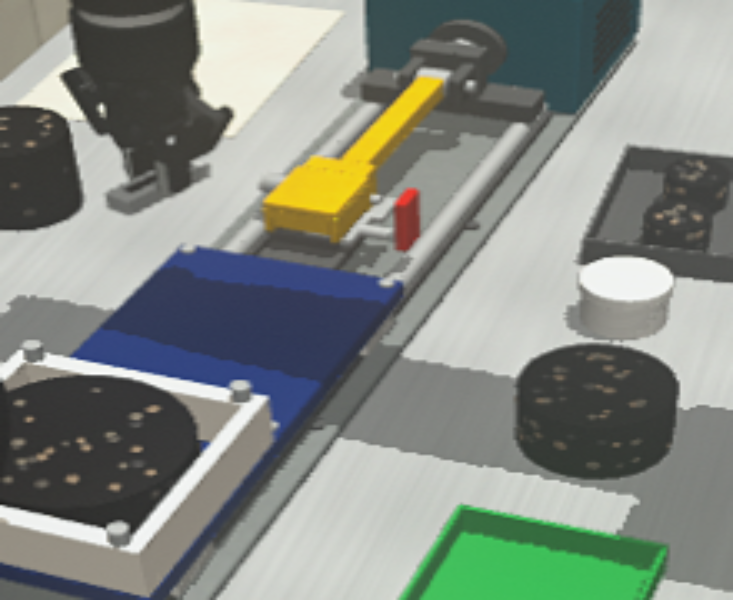

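The side view shows the deck empty, both cores in the tray at crop (695,185) and (677,220), and the bar gripped at (155,190). Next, the bin.

Emit:
{"api": "jog_arm", "payload": {
  "motion": [0,0,0,-0.109,0,0,0,0,-0.109,0,0,0,0,-0.109,0,1.5,-3.2,0,0,0,1.5,-3.2,0,0,0,2.5,-3.2,0,0,0,2.5,-3.2,0,0,0,2.5,-3.2,0,0,0]
}}

```text
clock: 15.8
tool_pos: [517.1, 130.1, 170.6]
orientation: [0.729, 0.685, -0.002, -0.002]
force: [0.1, 1.2, -1.8]
grip_width: 19.9
grip_force: 61.3
```

Emit:
{"api": "jog_arm", "payload": {
  "motion": [2.6,-3.2,0,0,0,2.6,-3.2,0,0,0,2.6,-3.2,0,0,0,2.7,-3.2,0,0,0,2.7,-3.2,0,0,0,0,0,3,0,0,0,0,3,0,0,0,0,3,0,0]
}}

```text
clock: 16.47
tool_pos: [366.9, 271.1, 81.2]
orientation: [0.727, 0.686, -0.001, -0.0]
force: [0.8, -0.9, -2.1]
grip_width: 20.1
grip_force: 61.3
```

Emit:
{"api": "jog_arm", "payload": {
  "motion": [0,0,1,0,0,0,0,0,0,0,0,0,0,0,0,0,0,0,0,0]
}}

```text
clock: 16.8
tool_pos: [370.1, 271.1, 75.5]
orientation: [0.729, 0.685, 0.001, 0.0]
force: [-0.7, -0.8, 0.4]
grip_width: 20.2
grip_force: 61.2
```

```bash
python3 -c "
from h import *
go(367,272,14,1.51)"
```

```text
at [370.1 271.1  75.5] phi 1.509 F [-0.7 -0.8  0.4] w 20.2 t 16.8 | turn -0.001 shift cm [ 0.07 -0.31  6.15]
```

Emit:
{"api": "jog_arm", "payload": {
  "motion": [0,-0.3,2,0,0,0,0,2,0,0,0,0,1.5,0,0,0,0,0.5,0,0,0,0,0,0,0,0,0,0,0,0.6,0,0,0,0,0.6,0,0,0,0,0.6]
}}

```text
clock: 17.47
tool_pos: [368.0, 272.0, 16.6]
orientation: [0.728, 0.685, 0.002, 0.001]
force: [0.1, -0.8, -0.1]
grip_width: 51.1
grip_force: 0.0
```

Emit:
{"api": "jog_arm", "payload": {
  "motion": [0,0,-1,0,0.6,0,0,-2,0,0.6,0,0,-4,0,0.5,0,0,-4,0,0.4,0,0,-4,0,0.38,0,0,-2,0,0.38,0,0,0,0,0.38,0,0,0,0,0.38]
}}

```text
clock: 18.13
tool_pos: [367.7, 271.9, 187.7]
orientation: [0.728, 0.685, 0.003, 0.001]
force: [0.6, 0.4, -0.3]
grip_width: 32.4
grip_force: 0.0
```

Run:
```python
from h import *
go(541,-93,160,1.503)
t=arm.grab_frame('top');s=arm.grab_frame('side')
# tab top edge ends -> several triangulated cues
for n,f,r in(("top",t,(330,200,380,240)),("side",s,(300,180,340,230))):
    m=blobs(f,(0,150,60),(8,255,255),r,5)[0];print(n,cv2.boundingRect(m),cv2.boxPoints(cv2.minAreaRect(m)).round(1).tolist())
c=[cv2.resize(t[160:240,320:420],(400,320),interpolation=cv2.INTER_CUBIC),cv2.resize(s[160:240,270:370],(400,320),interpolation=cv2.INTER_CUBIC)]
b=[cv2.resize(t[260:350,130:230],(400,280)),cv2.resize(t[260:350,375:475],(400,280))]
cv2.imwrite("pics/c3.png",np.vstack([np.hstack(c),np.hstack(b)]))
```

```text
at [367.7 271.9 187.7] phi 1.51 F [ 0.6  0.4 -0.3] w 32.4 t 18.13 | turn 0.007 shift cm [-35.23  19.77   2.77]
top (349, 219, 14, 9) [[348.3999938964844, 226.5], [349.20001220703125, 218.89999389648438], [362.29998779296875, 220.1999969482422], [361.5, 227.89999389648438]]
side (319, 196, 7, 24) [[319.0, 196.0], [325.0, 196.0], [325.0, 219.0], [319.0, 219.0]]
```

View pics/c3.png

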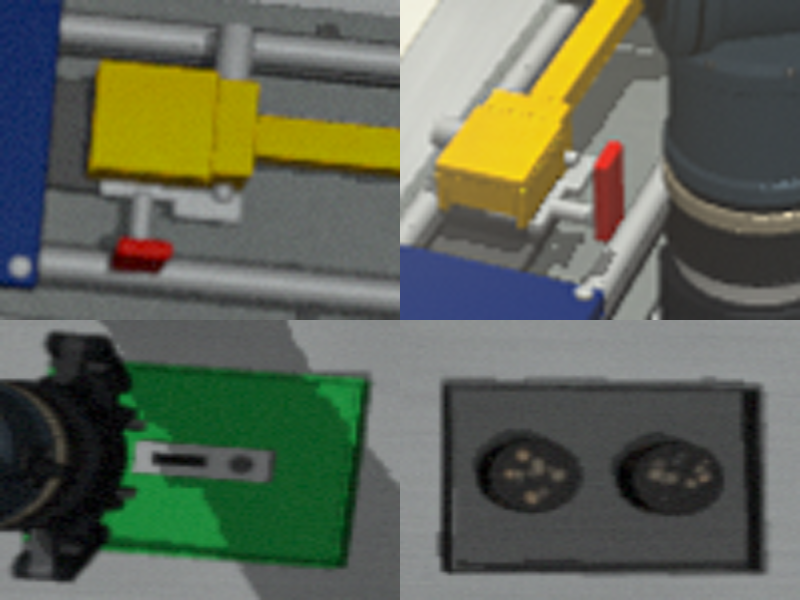

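The crops show the bar in the green bin and both cores standing in the tray. The latch is closed, with the red tab at top-view pixel (356,221).

Emit:
{"api": "jog_arm", "payload": {
  "motion": [-3.2,1.8,0,0,0.38,-3.2,1.8,0,0,0.38,-3.2,1.8,0,0,0.38,-3.2,1.8,0,0,0.38,-3.2,1.8,0,0,0.38,-3.2,1.8,0,0,0.38,-3.2,1.8,0,0,0.38,-3.2,1.8,0,0,0.38]
}}

```text
clock: 18.9
tool_pos: [493.3, 5.2, 182.0]
orientation: [0.728, 0.685, -0.001, -0.002]
force: [0.0, 1.0, 0.2]
grip_width: 32.3
grip_force: 0.0
```

Emit:
{"api": "jog_arm", "payload": {
  "motion": [-3.2,1.8,0,0,0.38,-3.2,1.8,0,0,0.38,-3.2,1.8,0,0,0.38,0,0,2,0,0.38,0,0,2,0,0.38,0,0,1,0,0.38,0,0,0,0,0.38,0,0,0,0,0.38]
}}

```text
clock: 19.57
tool_pos: [540.8, -91.6, 132.5]
orientation: [0.728, 0.685, -0.001, -0.002]
force: [-1.1, 0.0, -0.5]
grip_width: 32.5
grip_force: 0.0
```

Run:
```python
from h import *
go(541.5,-93.5,86,1.503)
s=arm.grab_frame('side');cv2.imwrite("pics/s4.png",cv2.resize(s[130:250,260:400],(700,600),interpolation=cv2.INTER_CUBIC))
```

```text
at [540.8 -91.6 132.5] phi 1.51 F [-1.1  0.  -0.5] w 32.5 t 19.57 | turn 0.007 shift cm [-0.18  0.09  4.65]
```

View pics/s4.png

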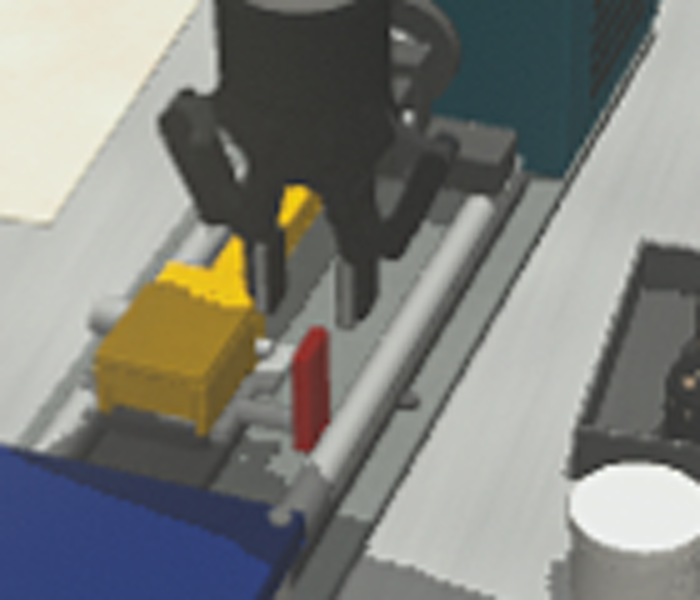

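The fingers, at crop (268,300) and (350,320), straddle the red tab at (317,335), just above it. I descend and close.

Emit:
{"api": "jog_arm", "payload": {
  "motion": [-0.2,0,1.5,0,0.38,0,0,1.5,0,0.38,0,0,1.1,0,0.38,0,0,0.5,0,0.38,0,0,0,0,0.38,0,0,0,0,0.38]
}}

```text
clock: 20.12
tool_pos: [542.3, -94.2, 88.8]
orientation: [0.728, 0.685, 0.0, 0.0]
force: [0.2, -0.0, 0.1]
grip_width: 32.3
grip_force: 0.0
```

Emit:
{"api": "jog_arm", "payload": {
  "motion": [0,0,0,0,0,0,0,0,0,0,0,0,0,0,0,0,0,0,0,0,0,0,0,0,0]
}}

```text
clock: 20.53
tool_pos: [542.5, -94.5, 89.5]
orientation: [0.729, 0.685, 0.0, 0.001]
force: [-2.6, 0.0, 5.6]
grip_width: 8.5
grip_force: 61.5
```

```bash
python3 -c "
from h import *
go(521,-92,86,1.503);print(arm.state()['grip_force'])"
```

```text
at [542.5 -94.5  89.5] phi 1.509 F [-2.6  0.   5.6] w 8.5 t 20.53 | turn 0.006 shift cm [ 0.11 -2.16  0.35]
61.50788068771362
```

Emit:
{"api": "jog_arm", "payload": {
  "motion": [0,-0.5,0,0,0,0,-0.5,0,0,0,0,-0.5,0,0,0,0,-0.5,0,0,0,0,0,0,0,0,0,0,0,0,0,0,0,0,0,0]
}}

```text
clock: 21.12
tool_pos: [527.4, -93.6, 89.6]
orientation: [0.728, 0.685, 0.004, 0.004]
force: [11.0, 0.3, -2.1]
grip_width: 8.9
grip_force: 60.4
```

Run:
```python
from h import *
go(521,-92,86,1.503);print(arm.state()['grip_force'])
t=arm.grab_frame('top');s=arm.grab_frame('side');c=[cv2.resize(t[160:240,320:420],(400,320),interpolation=cv2.INTER_CUBIC),cv2.resize(s[160:240,270:370],(400,320),interpolation=cv2.INTER_CUBIC)]
cv2.imwrite("pics/c5.png",np.hstack(c))
```

```text
at [527.4 -93.6  89.6] phi 1.51 F [11.   0.3 -2.1] w 8.9 t 21.12 | turn 0.007 shift cm [ 0.11 -0.65  0.36]
60.377084612846375
```

View pics/c5.png

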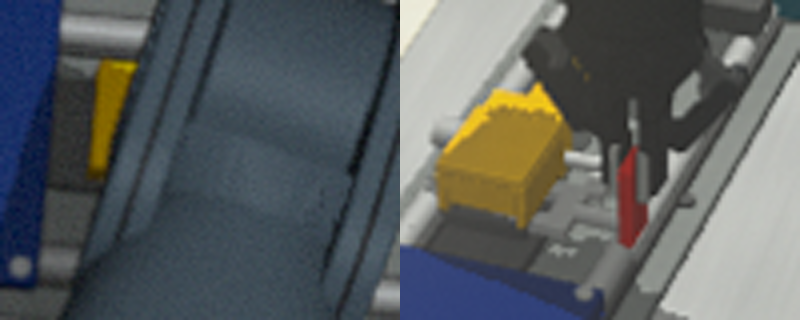

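The tab at right-crop (632,200) has come about 15 mm, with a spring force of 11 N, so it needs a bit more than the 16 mm. I pull further.

Emit:
{"api": "jog_arm", "payload": {
  "motion": [0,-0.3,0,0,0,0,-0.3,0,0,0,0,0,0,0,0,0,0,0,0,0,0,0,0,0,0]
}}

```text
clock: 21.63
tool_pos: [522.2, -93.2, 89.7]
orientation: [0.728, 0.685, 0.005, 0.005]
force: [12.6, 0.1, -3.1]
grip_width: 8.8
grip_force: 60.3
```

```bash
python3 -c "
from h import *
go(521,-93,86,1.503);print(arm.state()['grip_force'])"
```

```text
at [522.2 -93.2  89.7] phi 1.51 F [12.6  0.1 -3.1] w 8.8 t 21.63 | turn 0.007 shift cm [ 0.01 -0.12  0.37]
60.27868151664734
```

Emit:
{"api": "jog_arm", "payload": {
  "motion": [0,-0.1,0,0,0,-0.1,0,-0.6,0,0,-0.1,0,-0.6,0,0,-0.1,0,-0.6,0,0,-0.1,0,-0.6,0,0,0,0,0,0,0,0,0,0,0,0,0,0,0,0,0]
}}

```text
clock: 22.3
tool_pos: [520.8, -96.2, 112.6]
orientation: [0.728, 0.685, 0.005, 0.004]
force: [14.0, 0.6, -5.8]
grip_width: 8.8
grip_force: 59.4
```

```bash
python3 -c "
from h import *
go(521,-93,86,1.503);print(arm.state()['grip_force'],arm.state()['moment'])"
```

```text
at [520.8 -96.2 112.6] phi 1.51 F [14.   0.6 -5.8] w 8.8 t 22.3 | turn 0.007 shift cm [0.33 0.   2.66]
59.357478618621826 [ 0.5210474  -2.35529884 -0.27889278]
```

It has lifted 23 mm at about 6 N, so the latch is free. I continue along the arc.

Emit:
{"api": "jog_arm", "payload": {
  "motion": [-0.15,0,-0.6,0,0,-0.15,0,-0.6,0,0,-0.15,0,-0.6,0,0,-0.15,0,-0.6,0,0,-0.2,0,-0.6,0,0,-0.2,0,-0.6,0,0,-0.2,0,-0.6,0,0,-0.2,0,-0.5,0,0]
}}

```text
clock: 22.97
tool_pos: [519.4, -109.8, 159.1]
orientation: [0.728, 0.685, 0.005, 0.003]
force: [13.1, 0.6, -6.8]
grip_width: 9.2
grip_force: 58.4
```

Emit:
{"api": "jog_arm", "payload": {
  "motion": [-0.25,0,-0.6,0,0,-0.25,0,-0.6,0,0,-0.25,0,-0.5,0,0,-0.3,0,-0.5,0,0,0,0,0,0,0,0,0,0,0,0,0,0,0,0,0,0,0,0,0,0]
}}

```text
clock: 23.63
tool_pos: [519.0, -120.2, 181.1]
orientation: [0.728, 0.686, 0.005, 0.003]
force: [13.6, 2.5, -5.0]
grip_width: 8.7
grip_force: 58.6
```

Run:
```python
from h import *
go(521,-93,86,1.503);print(arm.state()['grip_force'])
s=arm.grab_frame('side');cv2.imwrite("pics/s6.png",cv2.resize(s[120:260,250:430],(771,600),interpolation=cv2.INTER_CUBIC))
```

```text
at [ 519.  -120.2  181.1] phi 1.511 F [13.6  2.5 -5. ] w 8.7 t 23.63 | turn 0.008 shift cm [2.72 0.02 9.51]
58.64400029182434
```

View pics/s6.png

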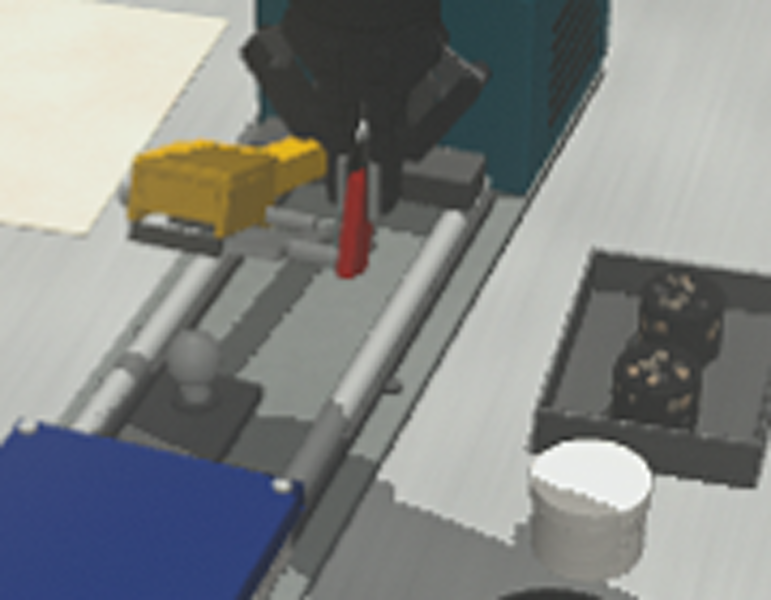

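The side view shows the ball bare at crop (192,355) and the coupler well above it at (195,190), lifted about 91 mm and held steadily by the gripped tab. I hand in.

```bash
python3 -c "
from bench import arm
print(arm.hand_in())"
```

```text
the job is handed in; nothing more can be done
None
```

I handed the job in at 23.6 s: both small cores are in the tray, the clamp bar is in the green bin, and the coupler is off the ball. It is held about 90 mm up by the gripped latch tab, and the big core and tin were not touched.

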